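Centre the open moisture tin on the stage

TASK

Centre the open moisture tin on the centring stage: draw the sliding stop back by its knob, stand the tin upright on the plate between the two stops, then slide the stop up gently until the tin is held snug between the pins of both stops, over the engraved cross, and let go. Keep the tin upright all the time and leave the two lidded tins where they stand.

Things in the scene. Friction and masses are not known exactly. Their poses are not given: they have to be found in the camera images.
- tin_open: open round aluminium moisture tin with no lid, 60 mm outer diameter, 36 mm high, 0.04 to 0.08 kg, stands upright on the worktop; origin at the centre of its underside, z up. It is one of three tins in a rough row along the worktop's front edge, centres at least 105 mm apart, the only one without a lid
- tin_lidded_a: aluminium moisture tin closed by a lid, 62 mm in diameter and 38 mm high, origin at the centre of its underside; a bystander standing in the same row as the open tin (which tin stands in which place varies)
- tin_lidded_b: aluminium moisture tin closed by a lid, 62 mm in diameter and 38 mm high, origin at the centre of its underside; a bystander standing in the same row as the open tin (which tin stands in which place varies)
- stage: centring stage, fixed: grey-painted plate, its top 16 mm above the worktop. Origin on the worktop under the engraved cross; plate x = -65 to 65, y = -150 to 75 mm. Fixed stop at +y, sliding stop at -y, running between two guide rails (6 mm high and wide, at x = +-37, y = -149 to -44 mm). A 60 mm tin that touches all four pins of the stops stands exactly over the cross
- stage_centre (a point): centre of the engraved cross, on the top of the stage plate, 16 mm above the worktop; axes as those of stage
- fixed_stop (a point): top centre of the fixed stop, 14.5 mm above the plate: dark steel block 64 mm wide (stage x), y = 34 to 60 mm in the stage frame, with two upright 10 mm steel pins of the same height on its inner face, centred at x = +-17.5, y = 30.3 mm
- jaw_knob (a point): grip point on the axis of the sliding stop's knob: upright, black, round, 26 mm in diameter, from 36 to 68 mm above the worktop (this point at 52). It stands on the stop's dark block (66 mm wide, 50 mm long, top 31 mm above the worktop; two pins like those of the fixed stop on its inner face), 68 mm from the cross when the joint reads 0, and moves with the stop
- jaw (a joint): position of the sliding stop in m: 0 where its pins touch a 60 mm tin that stands over the cross against the fixed pins; positive further open along the stage's -y (to 0.06), negative closer (to -0.03). It starts at -0.025 to -0.008, too close for the tin to fit in. It slides with 2 N of friction plus 8 N per m/s and stays where it is left
There are look-alikes about, which are no part of the job. What is shaped like the tin_open but black is not meant.

How it is judged:
At the end, for the whole second after the job is handed in: The open tin stands upright (within 0.06 rad) and at rest on the stage plate (underside within 3 mm of its top), its centre within 4 mm of the engraved cross, with the sliding stop closed on it (joint within 3 mm of 0); the lidded tins are within 30 mm of where they began (horizontal distance between tin_open and stage_centre below 0.004 m and z of tin_open in the frame of stage_centre between -0.003 and 0.003 m and angle between tin_open's own z axis and vertical below 0.06 rad and value of joint jaw between -0.003 and 0.003 m and linear speed of tin_open below 0.01 m/s and distance of each of tin_lidded_a, tin_lidded_b from where it was at the start of the episode below 0.03 m); the robot touches nothing.
It fails at once if the open tin is tipped more than 0.5 rad (angle between tin_open's own z axis and vertical above 0.5 rad).
It fails at once if the tin is pressed against the stage or its stops with more than 40 N (contact force between tin_open and stage above 40 N).
It fails at once if a lidded tin is shifted by more than 30 mm (distance of any of tin_lidded_a, tin_lidded_b from where it was at the start of the episode above 0.03 m).
It also fails if it takes over 64 s, if anything falls off the work surface, if the arm or the gripper's body presses on something with over 40 N, if the wrist force passes 120 N, or if a joint passes its speed limit or range.

ROBOT

A 7-joint arm with a two-finger parallel gripper is mounted at the origin on a cart in front of the work surface, level with it; the furniture and walls round the work are solid. World frame = base frame: x ahead of the robot, y to its left, z up, the work surface at z = 0. Lengths are in m, angles in rad, forces in N, time in s.
With the tool pointing down it reaches from about 0.4 to 0.875 m from the base axis. Payload 6.5 kg.
Tool frame: the origin (TCP) lies between the finger pads; the fingertips stand 14 mm ahead of it and the grasp point (between the pads) lies 5 mm behind it; z points along the fingers, y is the line along which they close (so a half turn about z gives the same grasp; the last joint's range is limited). The gripper opens to 88 mm and grips with 3 to 60 N. Pads are 18 mm wide; open, the fingers measure 123 mm over their backs; the gripper's body (75 mm by 187 mm) begins 45 mm behind the grasp point.
Start: joints at [1.193, 0.536, -0.004, 1.538, 0.003, 1.067, -0.071], TCP at [0.199, -0.619, 0.226] pointing down, gripper open.
Joint ranges: [-2.7, 2.7], [-0.37, 2.16], [-1.27, 1.26], [0.24, 2.4], [-1.31, 4.45], [0.19, 1.91], [-2.76, 2.76]. Speed limits (rad/s): [2.39, 2.39, 3.14, 3.14, 3.14, 3.14, 3.14].

INTERFACE

Orientations are given as a unit quaternion [w, x, y, z].
In Python, from bench import ctrl gives the robot as it stands. Calls block until the motion is done:
- ctrl.move_pose(position, orientation): joint-space move of the TCP to a pose.
- ctrl.movel(position, orientation=None, max_speed=0.15, f_stop=None): straight line of the TCP; orientation=None keeps the orientation; max_speed is the mean speed in m/s. With f_stop (N) it stops when the force on the tool has changed by that much, and returns True; else False.
- ctrl.move_joints(angles): joint-space move.
- ctrl.open() and ctrl.grasp(grasp_force=None): open the fingers fully, or close them until they stop; grasp_force is the grip in N (None keeps the last).
- ctrl.pause(seconds).
- ctrl.inverse_kinematics(position, orientation): joint angles nearest the present ones, or None.
- ctrl.get_obs(): the state.
- ctrl.capture(name): name is "scene" or "top"; returns the picture (480x640x3 uint8, red, green, blue); there is no depth.
- ctrl.get_calibration(name): a dict with "fx", "fy", "cx", "cy" (pixels), "cam_to_world" (4x4, takes a point from camera to world coordinates). Camera axes: x right, y up, looking along -z (the intrinsics and any distortion apply to the point x, -y, -z); pixel columns grow to the right and rows downward; lengths in m; the calibration is good to about 2 mm. A picture is of the moment at which its call begins. get_calibration takes no time and is no camera call.
A pose or a line that the arm cannot do raises ctrl.IKError and nothing moves.
- ctrl.finish_job(): hands the job in; it is judged then, once.
The state is a dict: "time": time; "joint_positions": joint angles; "qd": joint speeds; "effort": joint torques, N m; "tool_pos": TCP position; "orientation": TCP orientation; "wrist_force": force on the tool from outside, world axes, zero at the start; "wrist_torque": the same for the moment, N m; "opening": finger opening in m; "gripper_force": force on a finger pad.
Only numpy, scipy, OpenCV 4.12 (cv2) and the standard library are available. Lean on these libraries where they do the work, as an engineer would, in place of code of your own. Each camera call takes 0.05 s, during which the arm holds its last target. There are 200 camera calls.

## Working session

There is one attempt and no reset: what is moved stays moved. The work goes in short steps, each a Python script; the robot and the scene stay as the last script left them, time stands still between calls to the robot, and variables do not carry over. Pictures are saved under pics/ and viewed, at most 10 in all, crops included, and the job is handed in when it is done.

```bash
mkdir -p pics; python3 - <<'E'
from bench import ctrl
import cv2
for n in("scene","top"):
    c=ctrl.get_calibration(n);print(n,c)
    cv2.imwrite(f"pics/{n}0.png",ctrl.capture(n)[:,:,::-1])
print(ctrl.get_obs())
E
```

```text
scene {'fx': 588.0903154460842, 'fy': 588.0903154460842, 'cx': 315.0351048429034, 'cy': 252.32269866479703, 'cam_to_world': array([[-0.53621908,  0.37883209, -0.75429129, -0.66871838],
       [-0.84401587, -0.22972717,  0.48462629,  0.84403103],
       [ 0.01031078,  0.89649968,  0.44292439,  0.76768804],
       [ 0.        ,  0.        ,  0.        ,  1.        ]])}
top {'fx': 434.57576289401777, 'fy': 434.57576289401777, 'cx': 321.13770359700214, 'cy': 243.0452639078038, 'cam_to_world': array([[-0.00889726,  0.98249756, -0.18606282,  0.308531  ],
       [-0.99968058, -0.00433773,  0.02489812,  0.09621266],
       [ 0.02365526,  0.18622492,  0.98222233,  0.98855469],
       [ 0.        ,  0.        ,  0.        ,  1.        ]])}
{'time': 0.1, 'joint_positions': array([ 1.1928139 ,  0.53706999, -0.00444035,  1.53873827,  0.00259619,
        1.06728946, -0.07118862]), 'qd': array([-0.00057114, -0.00176085,  0.00125171, -0.00375812, -0.00034358,
        0.00073173,  0.00017658]), 'effort': array([ 2.09762038e-03, -5.72073054e+01,  9.93562751e-01, -2.52225494e+01,
       -5.61530271e-02,  1.34370298e-02,  5.09855113e-05]), 'tool_pos': array([ 0.19921153, -0.61814033,  0.22555396]), 'orientation': array([-7.30363311e-04,  9.87866857e-01,  1.55301354e-01, -1.68968909e-04]), 'wrist_force': array([ 0.89664054, -0.36363971,  0.58375332]), 'wrist_torque': array([0.0339193 , 0.00283637, 0.07188355]), 'gripper_force': 0.0, 'opening': 0.08835823218992075}
```

View pics/top0.png

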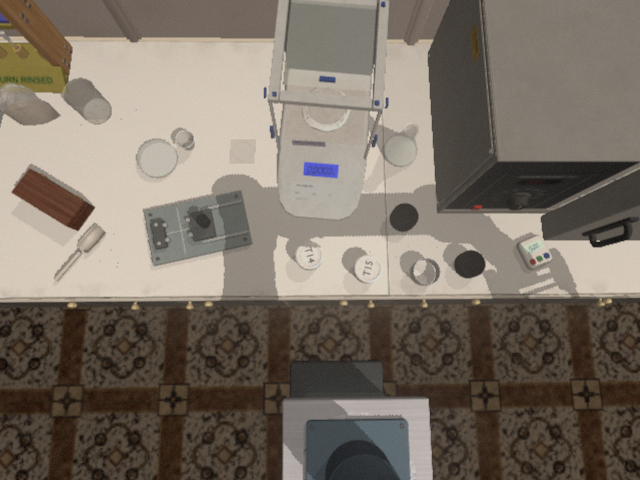

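View pics/scene0.png

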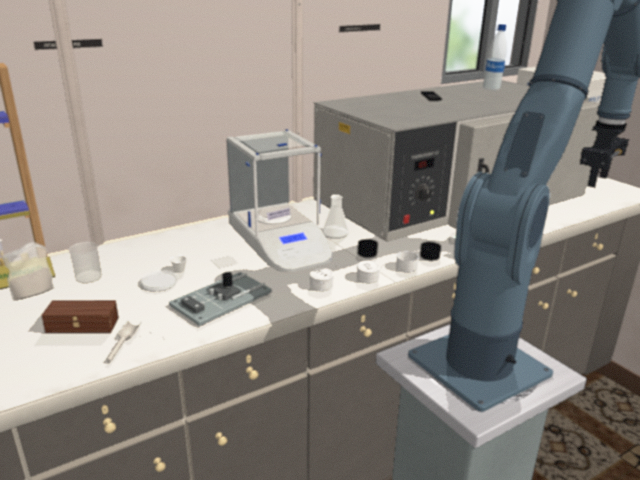

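Candidates for the open tin in the top view are the open aluminium tin (426,270), lidded tins (308,257) and (368,268), and black look-alikes (404,217) and (470,264). I choose (426,270). The stage lies at about (197,228) with its knob at about (204,220). Next I check enlarged crops.

```bash
cat >h.py <<'E'
import numpy as np,cv2
from bench import ctrl
def px(n,u,v,z):
    c=ctrl.get_calibration(n);T=c["cam_to_world"]
    d=T[:3,:3]@np.array([(u-c["cx"])/c["fx"],-(v-c["cy"])/c["fy"],-1]);o=T[:3,3]
    return o+d*(z-o[2])/d[2]
def proj(n,p):
    c=ctrl.get_calibration(n);T=c["cam_to_world"];q=T[:3,:3].T@(np.array(p)-T[:3,3])
    return np.array([c["cx"]+c["fx"]*q[0]/-q[2],c["cy"]-c["fy"]*q[1]/-q[2]])
def crop(im,x,y,w,h,s,f):
    cv2.imwrite(f,cv2.resize(im[y:y+h,x:x+w,::-1],None,fx=s,fy=s,interpolation=cv2.INTER_CUBIC))
E
python3 - <<'E'
from h import *
a=cv2.imread("pics/top0.png")[:,:,::-1]
crop(a,135,180,130,95,6,"pics/c1.png")
crop(a,390,240,100,60,8,"pics/c2.png")
for u,v,z in((426,270,.036),(204,219,.068),(146,208,.016),(242,191,.016),(252,247,.016),(154,265,.016)):print(px("top",u,v,z))
E
```

```text
[ 0.42708745 -0.16008296  0.036     ]
[0.5370224  0.32611334 0.068     ]
[0.57625894 0.47222709 0.016     ]
[0.61651603 0.25419288 0.016     ]
[0.48433418 0.22834067 0.016     ]
[0.44444283 0.44588112 0.016     ]
```

View pics/c1.png

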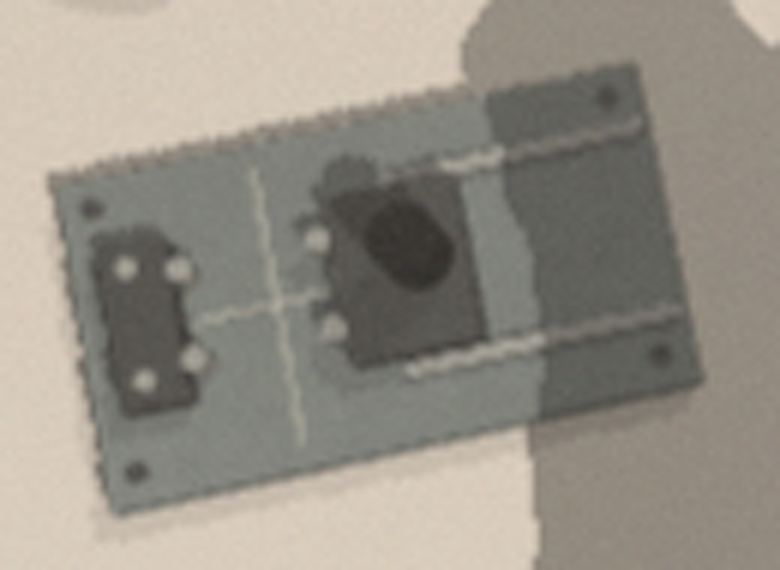

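View pics/c2.png

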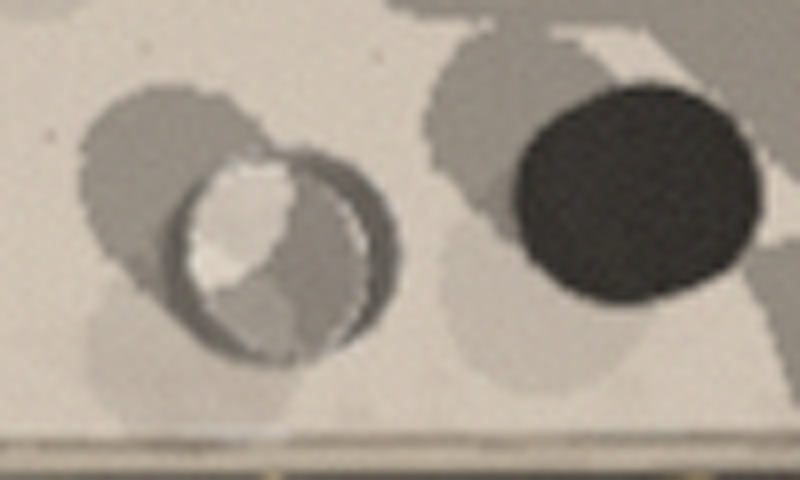

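The first crop shows the engraved cross at crop (280,302), knob top at (410,245), and plate corners at (52,173), (637,64), (702,382) and (118,515). The second confirms an open aluminium tin, with its outline spanning crop x 165–400, y 147–367, and the closed black look-alike to its right.

```bash
python3 - <<'E'
from h import *
from scipy.optimize import least_squares
t=np.linspace(0,2*np.pi,181)
def ext(x,y,zs,r):
    P=np.array([proj("top",[x+r*np.cos(a),y+r*np.sin(a),z]) for z in zs for a in t]);return np.r_[P.min(0),P.max(0)]
m=np.array([165,147,400,367])/8+[389.56,239.56]*2
s=least_squares(lambda p:ext(p[0],p[1],(0,.036),.03)-m,[.427,-.16]);print("tin",s.x,s.fun)
# stage fit
C=[(-.065,.075),(.065,.075)]
obj=np.array([(.065,.075),(.065,-.15),(-.065,-.15),(-.065,.075),(0,0)])
pxs=np.array([(52,173),(637,64),(702,382),(118,515),(280,302)])/6+[134.6,179.6]
W=np.array([px("top",u,v,.016)[:2] for u,v in pxs]);print(W)
def tf(p,o):
    c,s_=np.cos(p[2]),np.sin(p[2]);return o@np.array([[c,s_],[-s_,c]])+p[:2]
s2=least_squares(lambda p:(tf(p,obj)-W).ravel(),[.53,.39,.2]);print("stage",s2.x,s2.fun.reshape(-1,2)*1e3)
k=px("top",410/6+134.6,245/6+179.6,.06)
# knob extents crop x 362..455, y 197..292
m3=np.array([362,197,455,292])/6+[134.6,179.6]*2
s3=least_squares(lambda p:ext(p[0],p[1],(.036,.068),.013)-m3,[.537,.326]);print("knob",s3.x,s3.fun)
c,s_=np.cos(s2.x[2]),np.sin(s2.x[2]);print("knob in stage",np.array([[c,s_],[-s_,c]])@(s3.x-s2.x[:2]))
for u,v,z in((308,255,.038),(368,266,.038)):print(px("top",u,v,z))
E
```

```text
Traceback (most recent call last):
  File "h.py", line 8, in proj
    c=ctrl.get_calibration(n);T=c["cam_to_world"];q=T[:3,:3].T@(np.array(p)-T[:3,3])
ValueError: time passes only in moves, steps and waits
```

```bash
sed -i 's/^def px/import functools\n@functools.cache\ndef cal(n): return ctrl.get_calibration(n)\ndef px/; s/c=ctrl.get_calibration(n)/c=cal(n)/' h.py; python3 - <<'E'
from h import *
from scipy.optimize import least_squares
t=np.linspace(0,2*np.pi,181)
def ext(x,y,zs,r):
    P=np.array([proj("top",[x+r*np.cos(a),y+r*np.sin(a),z]) for z in zs for a in t]);return np.r_[P.min(0),P.max(0)]
m=np.array([165,147,400,367])/8+[389.56,239.56]*2
s=least_squares(lambda p:ext(p[0],p[1],(0,.036),.03)-m,[.427,-.16]);print("tin",s.x,s.fun)
obj=np.array([(.065,.075),(.065,-.15),(-.065,-.15),(-.065,.075),(0,0)])
pxs=np.array([(52,173),(637,64),(702,382),(118,515),(280,302)])/6+[134.6,179.6]
W=np.array([px("top",u,v,.016)[:2] for u,v in pxs]);print(W)
def tf(p,o):
    c,s_=np.cos(p[2]),np.sin(p[2]);return o@np.array([[c,s_],[-s_,c]])+p[:2]
s2=least_squares(lambda p:(tf(p,obj)-W).ravel(),[.53,.39,.2]);print("stage",s2.x,s2.fun.reshape(-1,2)*1e3)
m3=np.array([362,197,455,292])/6+[134.6,179.6]*2
s3=least_squares(lambda p:ext(p[0],p[1],(.036,.068),.013)-m3,[.537,.326]);print("knob",s3.x,s3.fun)
c,s_=np.cos(s2.x[2]),np.sin(s2.x[2]);print("knob in stage",np.array([[c,s_],[-s_,c]])@(s3.x-s2.x[:2]))
for u,v,z in((308,255,.038),(368,266,.038)):print(px("top",u,v,z))
E
```

```text
tin [ 0.42512549 -0.16150443] [-0.59865818 -0.43420643  0.57964046  0.43175844]
[[0.57524784 0.47836125]
 [0.61829314 0.25708834]
 [0.49294802 0.22942286]
 [0.44346234 0.44522947]
 [0.52451123 0.38942131]]
stage [0.52450399 0.38921653 0.21459395] [[-3.20605753 -2.02320081]
 [ 1.66255227 -0.58944823]
 [-0.01051667 -0.60756536]
 [ 1.56125898  3.42499195]
 [-0.00723706 -0.20477753]]
knob [0.53771982 0.3325718 ] [ 0.02676224  0.440952   -0.02808022 -0.45023929]
knob in stage [ 0.00085016 -0.05815979]
[0.46178828 0.10144871 0.038     ]
[ 0.43649399 -0.03104165  0.038     ]
```

```bash
cat >>h.py <<'E'
from scipy.spatial.transform import Rotation as R
YAW=0.2146; CR=np.array([.5245,.3892])
def ori(th):
    y=np.array([np.cos(th),np.sin(th),0]);z=np.array([0,0,-1.]);x=np.cross(y,z)
    return R.from_matrix(np.c_[x,y,z]).as_quat(scalar_first=True)
def st(x,y,z):
    c,s=np.cos(YAW),np.sin(YAW);return [CR[0]+c*x-s*y,CR[1]+s*x+c*y,z]
def state(m=""):
    o=ctrl.get_obs();c,s=np.cos(YAW),np.sin(YAW);d=o["tool_pos"][:2]-CR
    print(m,"t%.1f"%o["time"],o["tool_pos"].round(4),"stage",(c*d[0]+s*d[1]).round(4),(-s*d[0]+c*d[1]).round(4),"F",o["wrist_force"].round(1),"open %.4f g %.1f"%(o["opening"],o["gripper_force"]),"q7 %.2f"%o["joint_positions"][6])
E
python3 - <<'E'
from h import *
a=lambda deg,r,z:[r*np.cos(np.radians(deg)),r*np.sin(np.radians(deg)),z]
ctrl.move_pose(a(-72,.45,.24),ori(np.radians(-72)));state()
ctrl.move_pose(a(20,.45,.24),ori(np.radians(20)));state()
ctrl.move_pose(st(0,-.058,.15),ori(YAW));state()
ctrl.movel(st(0,-.058,.052),max_speed=.15,f_stop=10);state("down")
ctrl.grasp(12);state("grip")
print(ctrl.movel(st(0,-.103,.052),max_speed=.06,f_stop=25));state("drawn")
ctrl.open();ctrl.movel(st(0,-.103,.13),max_speed=.2);state("up")
cv2.imwrite("pics/s1.png",ctrl.capture("scene")[:,:,::-1])
E
```

```text
t0.9 [ 0.1397 -0.4294  0.2405] stage -0.5503 -0.7178 F [ 0.4 -0.5 -0.2] open 0.0879 g 0.0 q7 -0.11
 t3.2 [0.4232 0.1527 0.2398] stage -0.1493 -0.2095 F [-0.   0.2 -0.3] open 0.0884 g 0.0 q7 -0.35
 t4.1 [0.5372 0.3313 0.1504] stage 0.0 -0.0593 F [ 1.1  0.1 -0.2] open 0.0884 g 0.0 q7 -0.85
down t4.9 [0.5374 0.3329 0.0531] stage 0.0006 -0.0577 F [-0.2  0.2  0.4] open 0.0881 g 0.0 q7 -0.92
grip t5.9 [0.5359 0.3323 0.0519] stage -0.0009 -0.058 F [-3.3 -0.2  3.3] open 0.0251 g 12.0 q7 -0.92
False
drawn t6.8 [0.5461 0.2873 0.0519] stage -0.0006 -0.1042 F [-4.7 -1.3  3.2] open 0.0247 g 12.0 q7 -0.87
up t8.4 [0.5463 0.2881 0.1294] stage -0.0002 -0.1035 F [-0.  -0.7  0.1] open 0.0880 g 0.0 q7 -0.81
```

```bash
python3 - <<'E'
from h import *
a=lambda deg,r,z:[r*np.cos(np.radians(deg)),r*np.sin(np.radians(deg)),z]
T=[.4251,-.1615];th=np.radians(-10)
ctrl.move_pose(a(30,.46,.2),ori(np.radians(20)))
ctrl.move_pose(T+[.13],ori(th));state("above tin")
crop(ctrl.capture("top"),80,160,440,140,1.8,"pics/t1.png")
print(ctrl.movel(T+[.022],max_speed=.15,f_stop=8));state("down")
E
```

```text
above tin t10.6 [ 0.4259 -0.1602  0.1302] stage -0.2133 -0.5158 F [ 0.6  0.7 -0.1] open 0.0881 g 0.0 q7 -0.38
False
down t11.6 [ 0.4257 -0.1613  0.0225] stage -0.2138 -0.5169 F [ 0.1 -0.1 -0.2] open 0.0881 g 0.0 q7 -0.58
```

View pics/t1.png

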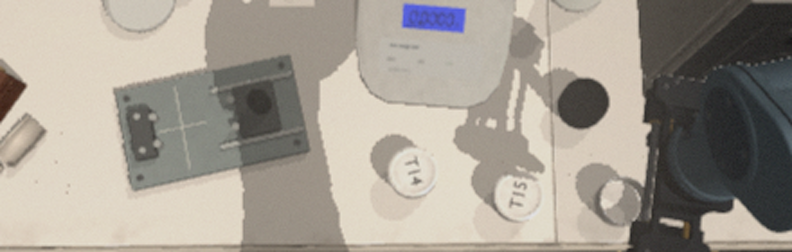

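The stop is drawn back (knob at crop (260,100)), and the tin (620,200) has not moved. The gripper only looks offset because of parallax at height. Now I grasp.

```bash
python3 - <<'E'
from h import *
a=lambda deg,r,z:[r*np.cos(np.radians(deg)),r*np.sin(np.radians(deg)),z]
ctrl.grasp(10);state("grip")
o=ctrl.get_obs()
if o["opening"]>.05:
    p=o["tool_pos"];ctrl.movel([p[0],p[1],.16],max_speed=.12);state("lift")
    ctrl.move_pose(a(25,.46,.17),ori(np.radians(12)));state("way")
    ctrl.movel(st(0,-.008,.12),ori(YAW),max_speed=.15);state("over")
    crop(ctrl.capture("scene"),140,230,200,120,4,"pics/s2.png")
E
```

```text
grip t12.1 [ 0.4252 -0.1617  0.0222] stage -0.2144 -0.5171 F [-0.2 -0.7  4. ] open 0.0580 g 10.0 q7 -0.58
lift t13.4 [ 0.4247 -0.1615  0.1594] stage -0.2148 -0.5168 F [ 0.4 -0.4 -1.1] open 0.0579 g 10.0 q7 -0.33
way t14.8 [0.4174 0.193  0.1697] stage -0.1464 -0.1689 F [-0.7 -0.6 -0.1] open 0.0579 g 10.0 q7 -0.83
over t16.4 [0.5263 0.3807 0.1202] stage -0.0001 -0.0087 F [-0.3  0.5 -0.3] open 0.0575 g 10.0 q7 -0.98
```

View pics/s2.png

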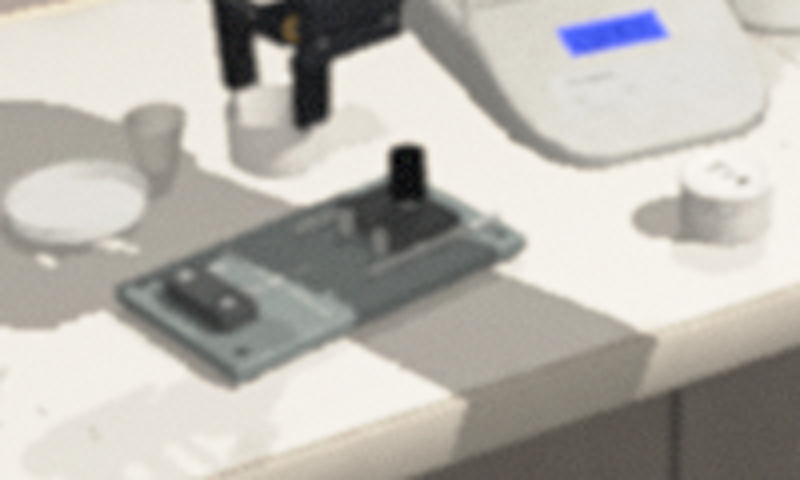

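The tin hangs upright in the gripper at about crop (265,130), above the stage, and the stop is fully drawn back. Now I lower it.

```bash
python3 - <<'E'
from h import *
ctrl.movel(st(0,-.008,.048),max_speed=.1);state("near")
print(ctrl.movel(st(0,-.008,.0365),max_speed=.02,f_stop=4));state("set")
ctrl.open();state("open")
ctrl.movel(st(0,-.008,.13),max_speed=.12);state("up")
ctrl.move_pose([.40,.15,.25],ori(.3))
a=ctrl.capture("top");crop(a,135,180,130,95,6,"pics/t2.png")
E
```

```text
near t17.3 [0.5264 0.3819 0.0485] stage 0.0003 -0.0075 F [ 0.3 -0.8 -1.4] open 0.0576 g 10.0 q7 -1.03
True
set t17.8 [0.5263 0.3813 0.0381] stage 0.0001 -0.0081 F [-0.1 -0.   4.2] open 0.0581 g 10.0 q7 -1.04
open t18.4 [0.5259 0.3807 0.0373] stage -0.0005 -0.0086 F [-0.6  0.1  0.2] open 0.0880 g 0.0 q7 -1.04
up t19.4 [0.5259 0.3808 0.1292] stage -0.0004 -0.0085 F [-0.1 -0.  -0.5] open 0.0881 g 0.0 q7 -0.98
```

View pics/t2.png

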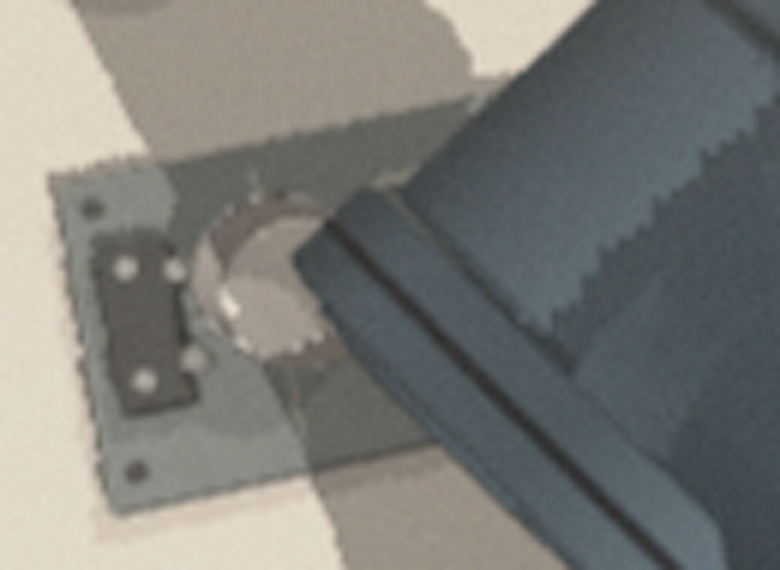

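The tin stands on the plate between the stops, just clear of the fixed pins (crop (175,270), (193,358)). Now I close the stop.

```bash
python3 - <<'E'
from h import *
ctrl.move_pose(st(0,-.1042,.14),ori(YAW))
ctrl.movel(st(0,-.1042,.052),max_speed=.12,f_stop=10);state("down")
ctrl.grasp(12);state("grip")
ctrl.movel(st(-.0005,-.085,.052),max_speed=.03,f_stop=12);state("mid")
print(ctrl.movel(st(-.0005,-.060,.052),max_speed=.012,f_stop=7));state("closed")
ctrl.pause(.3);state("hold")
E
```

```text
down t22.3 [0.5471 0.2879 0.0527] stage 0.0005 -0.1038 F [-0.5  0.  -0.1] open 0.0879 g 0.0 q7 -0.92
grip t23.3 [0.5461 0.2873 0.0519] stage -0.0006 -0.1042 F [-1.5 -1.1  1.7] open 0.0251 g 12.0 q7 -0.92
mid t24.1 [0.5417 0.3068 0.0519] stage -0.0007 -0.0842 F [-3.7 -0.2 -0.8] open 0.0249 g 12.0 q7 -0.94
True
closed t25.7 [0.5376 0.3247 0.0518] stage -0.001 -0.0658 F [ 0.7 -1.   5.7] open 0.0247 g 12.0 q7 -0.97
hold t26.0 [0.5375 0.3247 0.0518] stage -0.001 -0.0658 F [ 1.  -0.   5.8] open 0.0249 g 12.0 q7 -0.97
```

The stop may have triggered on a vertical preload rather than on the pins. I'll release, re-grip, and step forward watching the force along the slide.

```bash
python3 - <<'E'
from h import *
ctrl.open();state("open")
p=ctrl.get_obs()["tool_pos"]; ctrl.grasp(12);state("regrip")
fy=lambda:float(ctrl.get_obs()["wrist_force"]@[-np.sin(YAW),np.cos(YAW),0])
y=-.0658
for i in range(7):
    y+=.001;ctrl.movel(st(-.0008,y,.052),max_speed=.01,f_stop=12);f=fy();state("fy %.1f"%f)
    if f<-6:break
ctrl.open()
ctrl.movel(st(0,y,.13),max_speed=.12)
ctrl.move_pose([.42,.0,.28],ori(.0));state("away")
crop(ctrl.capture("top"),135,180,130,95,6,"pics/t3.png")
E
```

```text
open t27.0 [0.5353 0.3244 0.0507] stage -0.0032 -0.0656 F [-0.7  0.2 -0.8] open 0.0881 g 0.0 q7 -0.97
regrip t28.0 [0.5374 0.3247 0.0508] stage -0.0011 -0.0658 F [ 6.5  2.7 -3.9] open 0.0252 g 12.0 q7 -0.97
fy -1.2 t28.4 [0.5374 0.3247 0.051 ] stage -0.0011 -0.0658 F [  3.1  -0.6 -12.1] open 0.0251 g 12.0 q7 -0.97
fy -4.8 t28.6 [0.5373 0.325  0.0511] stage -0.0011 -0.0655 F [  4.9  -3.8 -14.1] open 0.0249 g 12.0 q7 -0.97
fy -5.1 t28.9 [0.5373 0.3252 0.0511] stage -0.0011 -0.0653 F [  4.7  -4.2 -12.8] open 0.0251 g 12.0 q7 -0.97
fy -7.4 t29.1 [0.5373 0.3253 0.051 ] stage -0.0011 -0.0651 F [ 4.2 -6.7 -9.4] open 0.0252 g 12.0 q7 -0.97
away t32.4 [0.4204 0.0006 0.28  ] stage -0.1845 -0.3575 F [-0.1  0.9  0.7] open 0.0885 g 0.0 q7 -0.34
```

View pics/t3.png

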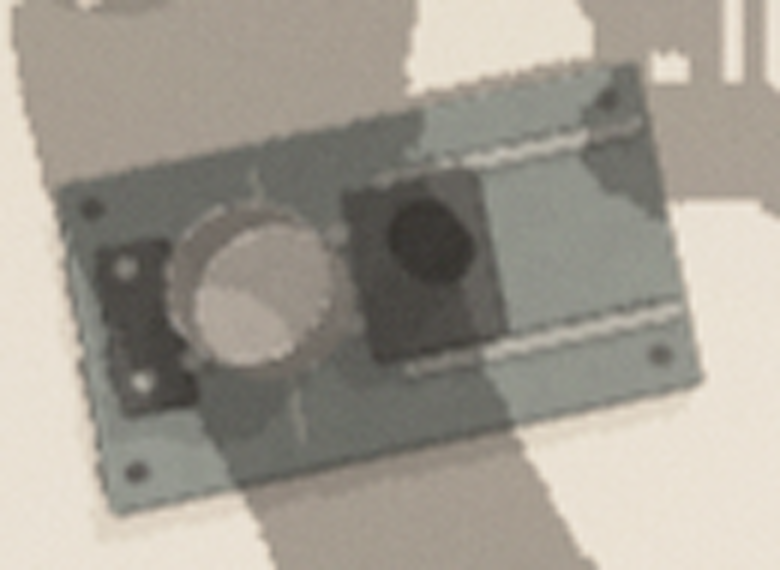

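The tin sits between the pins of both stops: its outline spans crop x 165–358, y 197–378, with the knob at (431,240). I'll check this against the model with the tin over the cross.

```bash
python3 - <<'E'
from h import *
im=cv2.imread("pics/t3.png")
t=np.linspace(0,2*np.pi,91)
def draw(c,r,z,col):
    P=np.array([proj("top",st(c[0]+r*np.cos(a),c[1]+r*np.sin(a),z)) for a in t]);P=(P-[134.6,179.6])*6
    cv2.polylines(im,[P.round().astype(int)],True,col,1)
draw((0,0),.03,.016,(0,0,255));draw((0,0),.03,.052,(0,255,0))
draw((0,-.068),.013,.068,(0,255,255))
for sx in(-1,1):
    for y in(30.3,-30.3):draw((sx*.0175,y/1e3),.005,.0305,(255,0,255))
cv2.imwrite("pics/t4.png",im)
E
```

```text
(no output)
```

View pics/t4.png

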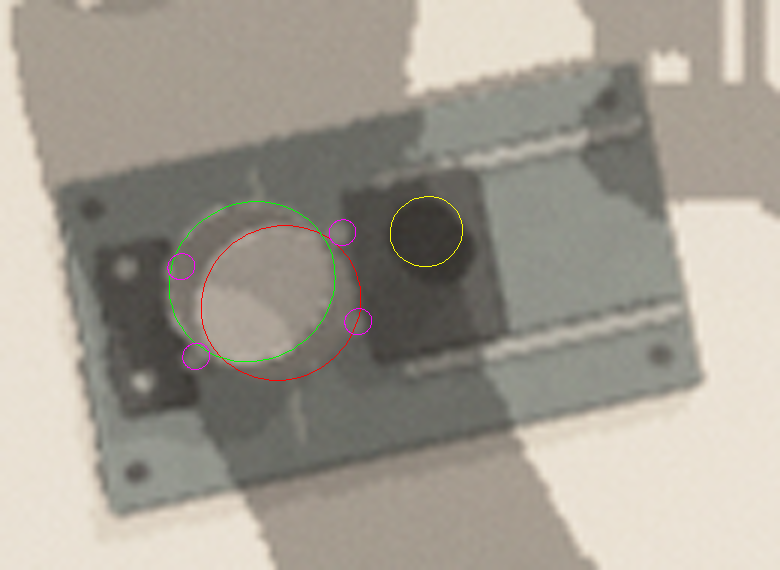

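The model of the tin over the cross, its rim, the pins and the knob at jaw 0 agrees with the picture to about a pixel. The slide force rose to 7 N against the 2 N slide friction, so the tin is snug. Handing in.

```bash
python3 -c "
from bench import ctrl
print(ctrl.finish_job())"
```

```text
the job is handed in; nothing more can be done
None
```

I handed the job in at about 32 s of robot time. The open tin stands over the engraved cross, held between the pins of both stops with the gripper clear; the overlay check agreed to about a pixel (roughly 2 mm), and no verdict came back.

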